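# Photograph a nested stack of culture dishes on a sliding stage

## Robot

A 6-joint arm with a two-finger parallel gripper is mounted at the origin on a cart in front of the work surface, level with it; the furniture and walls round the work are solid. World frame = base frame: x ahead of the robot, y to its left, z up, the work surface at z = 0. Lengths are in m, angles in degrees, forces in N, time in s.
With the tool pointing down it reaches from about 0.35 to 0.85 m from the base axis. Payload 8.1 kg.
Tool frame: the origin (TCP) lies between the finger pads; the fingertips stand robot.tip_reach ahead of it and the grasp point (between the pads) lies 5 mm behind it (robot.tip_reach is the distance from the TCP to the fingertips, in m); z points along the fingers, y is the line along which they close (so a half turn about z gives the same grasp; the last joint's range is limited). The gripper opens to 93 mm and grips with 3 to 60 N. Pads are 15 mm wide; open, the fingers measure 128 mm over their backs; the gripper's body (75 mm by 188 mm) begins 65 mm behind the grasp point.
Start: joints at [-4.893, 7.471, 85.268, -0, 87.261, -4.893], TCP at [0.6, 0, 0.233] pointing down, gripper open.
Joint ranges: [-169.43, 169.43], [-51.17, 129.36], [1.28, 143.12], [-76.62, 256.62], [0, 156.53], [-152.29, 152.29]. Speed limits (degrees/s): [136.94, 136.94, 159.86, 180, 180, 180].

## Interface

Orientations are given as [roll, pitch, yaw] about the fixed x, y, z axes, in that order (R = Rz(yaw) Ry(pitch) Rx(roll)).
In Python, from bench import robot, read_camera, get_calibration gives the robot as it stands. Calls block until the motion is done:
- robot.move_to(position, orientation): joint-space move of the TCP to a pose.
- robot.servo_line(position, rotation=None, vel=0.15): straight line of the TCP; rotation=None keeps the orientation; vel is the mean speed in m/s.
- robot.set_joints(angles): joint-space move.
- robot.grip(opening): opening from 0.0 (shut) to 1.0 (fully open); the grip force is fixed at half the most; returns when the fingers have stopped.
- robot.pause(seconds).
- robot.inverse_kinematics(position, orientation): joint angles nearest the present ones, or None.
- robot.get_obs(): the state.
- read_camera(name): name is "scene" or "side" or "wrist"; returns the picture (420x560x3 uint8, red, green, blue); there is no depth.
- get_calibration(name): a dict with "fovy" (degrees; the focal length in pixels is half the picture's height over the tangent of half this angle, whatever the lens; pixels are square), "cx", "cy" (the principal point, pixels), "xyz" and "attitude" of the camera in the world; the wrist camera has in their place "T_tool_cam" (4x4, takes a point from camera to tool coordinates, whose origin is the TCP and whose axes are the flange's). Camera axes: x right, y down, z forward; pixel columns grow to the right and rows downward; lengths in m; the calibration is good to about 2 mm. A picture is of the moment at which its call begins: read the wrist's pose just before it. get_calibration takes no time and is no camera call.
A pose or a line that the arm cannot do raises robot.PlanningError and nothing moves.
- robot.hand_in(): hands the job in; it is judged then, once.
The state is a dict: "time": time; "joint_pos": joint angles; "joint_vel": joint speeds; "joint_torque": joint torques, N m; "ee_pos": TCP position; "tcp_rot": TCP orientation; "wrist_force": force on the tool from outside, world axes, zero at the start; "ft_torque": the same for the moment, N m; "gripper_width": opening from 0.0 (shut) to 1.0 (fully open); "finger_force": force on a finger pad.
Only numpy, scipy, OpenCV 4.12 (cv2) and the standard library are available. Lean on these libraries where they do the work, as an engineer would, in place of code of your own. Each camera call takes 0.05 s, during which the arm holds its last target. There are 200 camera calls.

## Task

Photograph today's culture dishes. Take them off the two nested stacks one at a time, lifting only the top dish without the one under it, and set each one flat in a pin nest of its own on the white sliding stage. When all are in, go through them in order, the dishes of the left stack (as the robot sees it) first and each stack's from the top down: slide the stage until the cross on that dish's lid is right under the tip of the red pointer, then press the shutter button on the remote all the way down. Finish with all dishes still in their nests and the stage pulled by its black knob right out to its stop, away from the camera; the empty blue dish under each stack and all other things stay where they are.

Things in the scene. Friction and masses are not known exactly. Their poses are not given: they have to be found in the camera images.
- dish_1: closed clear culture dish with amber medium, 18 to 35 g, origin at the centre of its underside, z up: foot 33 mm across up to 3.2 mm, body 40 mm across from 3.2 to 14 mm (grip here), stacking lip on the lid from 14 to 17 mm, black cross at the lid's centre. Stacked, each foot sits inside the lip below, one dish every 14 mm. Top of the left (+y) stack; missing at some starts.
- dish_2: closed clear culture dish with amber medium, 18 to 35 g, origin at the centre of its underside, z up: foot 33 mm across up to 3.2 mm, body 40 mm across from 3.2 to 14 mm (grip here), stacking lip on the lid from 14 to 17 mm, black cross at the lid's centre. Stacked, each foot sits inside the lip below, one dish every 14 mm. Next in the left (+y) stack, on blank_left.
- dish_3: closed clear culture dish with amber medium, 18 to 35 g, origin at the centre of its underside, z up: foot 33 mm across up to 3.2 mm, body 40 mm across from 3.2 to 14 mm (grip here), stacking lip on the lid from 14 to 17 mm, black cross at the lid's centre. Stacked, each foot sits inside the lip below, one dish every 14 mm. Top of the right (-y) stack; missing at some starts.
- dish_4: closed clear culture dish with amber medium, 18 to 35 g, origin at the centre of its underside, z up: foot 33 mm across up to 3.2 mm, body 40 mm across from 3.2 to 14 mm (grip here), stacking lip on the lid from 14 to 17 mm, black cross at the lid's centre. Stacked, each foot sits inside the lip below, one dish every 14 mm. Next in the right (-y) stack, on blank_right.
- nest_1 (a point): centre of the floor of the nest near the knob, on stage_y's + side, 30 mm above the worktop. Nests form a square, 52 mm between neighbours; four pins (8 mm thick, 7.5 mm high, cone-topped) hold a dish with 2 mm of play; they stand on the nest's x and y axes, so fingers pass freely at 45 degrees. x points along stage_x, away from the knob, y along stage_y
- nest_2 (a point): centre of the floor of the nest near the knob, on stage_y's - side, 30 mm above the worktop. Nests form a square, 52 mm between neighbours; four pins (8 mm thick, 7.5 mm high, cone-topped) hold a dish with 2 mm of play; they stand on the nest's x and y axes, so fingers pass freely at 45 degrees. x points along stage_x, away from the knob, y along stage_y
- nest_3 (a point): centre of the floor of the nest near the camera, on stage_y's + side, 30 mm above the worktop. Nests form a square, 52 mm between neighbours; four pins (8 mm thick, 7.5 mm high, cone-topped) hold a dish with 2 mm of play; they stand on the nest's x and y axes, so fingers pass freely at 45 degrees. x points along stage_x, away from the knob, y along stage_y
- nest_4 (a point): centre of the floor of the nest near the camera, on stage_y's - side, 30 mm above the worktop. Nests form a square, 52 mm between neighbours; four pins (8 mm thick, 7.5 mm high, cone-topped) hold a dish with 2 mm of play; they stand on the nest's x and y axes, so fingers pass freely at 45 degrees. x points along stage_x, away from the knob, y along stage_y
- knob_top (a point): centre of the top of the round black upright knob by which the carrier is moved, 20 mm thick, its top 62 mm above the worktop and its foot (the tongue of the carrier) 30 mm above it; moves with the carrier
- stage_x (a joint): long slide of the stage, in m: 0 with the carrier pulled right out to the stop at the knob end, growing to 0.15 toward the camera column. It drags with about 2 N and stays where it is left
- stage_y (a joint): cross slide of the carrier, in m, from -0.032 to 0.032, 0 in the middle; it drags with about 1.5 N and stays where it is left
- pointer_tip (a point): lower end of the red fixed pointer under the slanting black camera, 60 mm above the worktop, 10 mm or more above the lids passing under it. Pointer rod, camera barrel and column (0.25 m high) stand from here outward, away from the knob
- shutter (a joint): red push button of the shutter remote, in m: 0 released, 0.006 fully pressed (4 N); it springs back. The shutter fires above 0.004
- shutter_top (a point): centre of the top of the red button, 24 mm across, on the loose grey remote (50 x 80 x 18 mm, 0.3 kg) lying on the worktop; z up
- tin: bystander: round aluminium tin, 62 mm across, 32 mm high; origin at the centre of its underside
- blank_left: empty blue-tinted dish of the same shape and size as the others, without medium or cross: the base of the left stack, on the worktop; it stays there
- blank_right: the same empty blue-tinted dish: base of the right stack, on the worktop; it stays there
- bottle_c: bystander: clear bottle with black cap, 58 mm across, 122 mm high; origin at the centre of its underside
Not all that is in view belongs to the job. What is shaped like the dish_4 but turquoise or yellow is not meant.

How it is judged:
By the outcome, as a careful person would: the job done as asked, in the order asked, and still so for the second after the job is handed in, with the robot touching nothing.
Of dish_1, dish_3 only 1 to 2 are there at a start; the rules pass over those that are not, and their reading is None.
At some moment in a run one of remote may be knocked a few centimetres aside while the robot is not near it.
Once in a run the grip may slacken for a moment while it holds something.
It also fails if it takes over 210 s, if anything falls off the work surface, if the arm or the gripper's body presses on something with over 40 N, if the wrist force passes 120 N, or if a joint passes its speed limit or range.

## Working session

There is one attempt and no reset: what is moved stays moved. The work goes in short steps, each a Python script; the robot and the scene stay as the last script left them, time stands still between calls to the robot, and variables do not carry over. Pictures are saved under pics/ and viewed, at most 14 in all, crops included, and the job is handed in when it is done.

```bash
ls; mkdir -p pics; python3 - <<'E'
from bench import robot, read_camera, get_calibration
import cv2
for n in ["scene","side","wrist"]:
    print(n,get_calibration(n))
    im=read_camera(n); cv2.imwrite(f"pics/{n}0.png",im[:,:,::-1])
o=robot.get_obs(); print(o, robot.tip_reach)
E
```

```text
pics
scene {'fovy': 46.793252803630345, 'cx': 282.040938986974, 'cy': 202.34848718832208, 'xyz': array([ 0.47827875, -1.34524559,  0.66524529]), 'attitude': array([-117.35684614,    0.65751035,    0.59687881])}
side {'fovy': 53.51838394941784, 'cx': 280.5019306085712, 'cy': 204.4148133000208, 'xyz': array([ 0.43246291, -1.05612162,  0.62566527]), 'attitude': array([-122.02344591,    0.36797729,   -3.0793941 ])}
wrist {'fovy': 58.539048761383725, 'cx': 275.47671478800436, 'cy': 200.86210243827085, 'T_tool_cam': array([[ 9.06450979e-04, -9.58985942e-01, -2.83452186e-01,
         7.90708565e-02],
       [ 9.99999572e-01,  8.16422801e-04,  4.35744046e-04,
         3.19351938e-04],
       [-1.86455586e-04, -2.83452460e-01,  9.58986271e-01,
        -1.54256215e-01],
       [ 0.00000000e+00,  0.00000000e+00,  0.00000000e+00,
         1.00000000e+00]])}
{'time': 0.15, 'joint_pos': array([-4.89226813e+00,  7.50528008e+00,  8.53159971e+01, -9.03215424e-04,
        8.72634624e+01, -4.89178397e+00]), 'joint_vel': array([ 0.06115492, -0.14020752, -0.15631071,  0.08143497,  0.0357986 ,
        0.07683049]), 'joint_torque': array([ 8.59073725e-05, -5.60473788e+01, -4.92333663e+01,  7.68201635e-02,
        3.05504061e-02, -1.41810942e-04]), 'ee_pos': array([5.99560280e-01, 6.25237898e-05, 2.31817193e-01]), 'tcp_rot': array([-1.79915492e+02, -6.32725588e-03,  8.99995550e+01]), 'wrist_force': array([ 0.1536744 ,  0.10935124, -0.35138855]), 'ft_torque': array([ 0.01695755, -0.02901968, -0.06597841]), 'finger_force': 0.0, 'gripper_width': 1.0008114994867354} 0.014
```

View scene.

View pics/scene0.png

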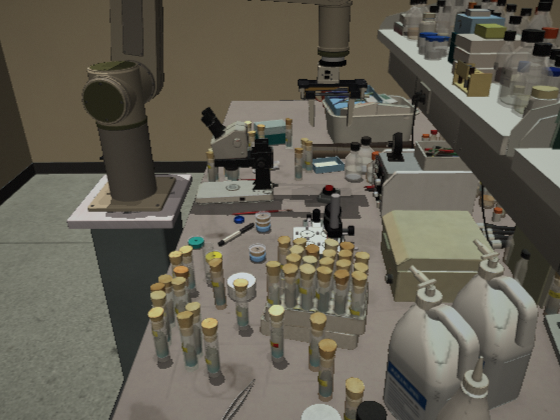

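View pics/wrist0.png

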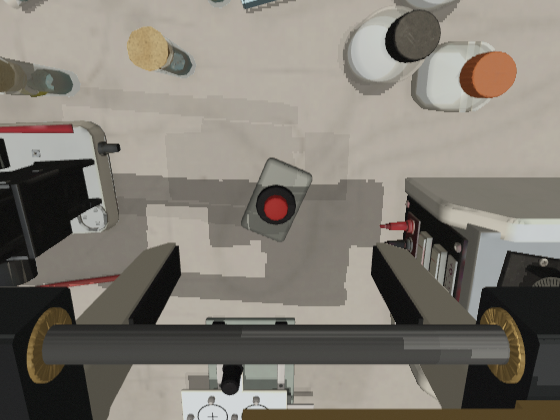

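```bash
cat > h.py <<'E'
from bench import robot, read_camera, get_calibration
import numpy as np, cv2, json
from scipy.spatial.transform import Rotation as R
def cam(name,obs=None):
    c=get_calibration(name); f=210/np.tan(np.radians(c["fovy"])/2)
    if name=="wrist":
        obs=obs or robot.get_obs()
        T=np.eye(4);T[:3,:3]=R.from_euler("xyz",obs["tcp_rot"],degrees=True).as_matrix();T[:3,3]=obs["ee_pos"]
        M=T@c["T_tool_cam"]
    else:
        M=np.eye(4);M[:3,:3]=R.from_euler("xyz",c["attitude"],degrees=True).as_matrix();M[:3,3]=c["xyz"]
    return dict(f=f,cx=c["cx"],cy=c["cy"],M=M)
def p2w(c,u,v,z):
    d=c["M"][:3,:3]@np.array([(u-c["cx"])/c["f"],(v-c["cy"])/c["f"],1]);o=c["M"][:3,3]
    return o+d*(z-o[2])/d[2]
def w2p(c,p):
    q=np.linalg.inv(c["M"])@np.append(p,1); return c["f"]*q[0]/q[2]+c["cx"],c["f"]*q[1]/q[2]+c["cy"]
def snap(name,fn=None):
    c=cam(name); im=read_camera(name)[:,:,::-1].copy()
    if fn:
        cv2.imwrite(f"pics/{fn}.png",im); json.dump({k:np.array(v).tolist() for k,v in c.items()},open(f"pics/{fn}.json","w"))
    return c,im
def load(fn):
    c=json.load(open(f"pics/{fn}.json")); c["M"]=np.array(c["M"]); return c,cv2.imread(f"pics/{fn}.png")
def crop(im,u,v,w,h,s,fn):
    cv2.imwrite(f"pics/{fn}.png",cv2.resize(im[max(v-h,0):v+h,max(u-w,0):u+w],None,fx=s,fy=s,interpolation=cv2.INTER_CUBIC))
E
python3 - <<'E'
from h import *
robot.grip(1.0)
robot.move_to([0.55,-0.22,0.36],[180,0,90])
c,im=snap("wrist","w1")
print(robot.get_obs()["time"],robot.get_obs()["ee_pos"])
E
```

```text
1.4333 [ 0.55017655 -0.21860006  0.35861341]
```

View pics/side0.png

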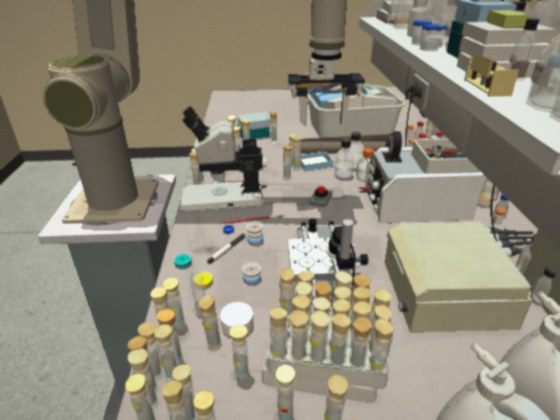

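View pics/w1.png

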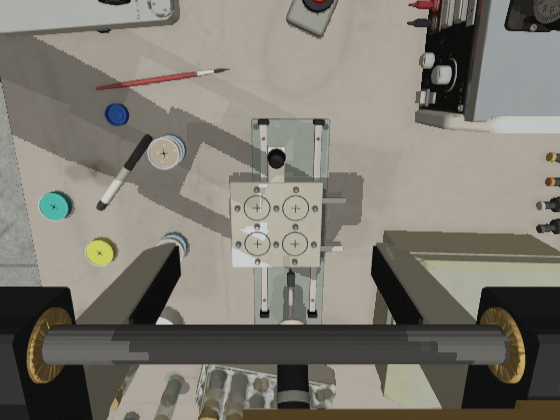

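```bash
python3 - <<'E'
from h import *
c,im=load("w1")
for n,u,v,z in [("L",167,152,.04),("R",175,244,.04),("k",277,158,.062),("n",257,208,.03),("n",295,208,.03),("n",257,244,.03),("n",295,244,.03),("tip",291,268,.06),("turq",55,206,.015),("yel",99,252,.015)]:
    print(n,p2w(c,u,v,z))
crop(im,240,210,140,105,2.85,"w1c")
c=cam("side");_=load("w1")
im=cv2.imread("pics/side0.png")
crop(im,270,250,110,80,3.6,"s0c")
E
```

```text
L [ 0.41266111 -0.21507475  0.04      ]
R [ 0.41346209 -0.34098146  0.04      ]
k [ 0.55212539 -0.21869025  0.062     ]
n [ 0.52537345 -0.29248762  0.03      ]
n [ 0.57675458 -0.29239696  0.03      ]
n [ 0.52472043 -0.34501322  0.03      ]
n [ 0.57760567 -0.34491495  0.03      ]
tip [ 0.57115988 -0.36668542  0.06      ]
turq [ 0.24330127 -0.29479304  0.015     ]
yel [ 0.29545116 -0.36426969  0.015     ]
```

View pics/w1c.png

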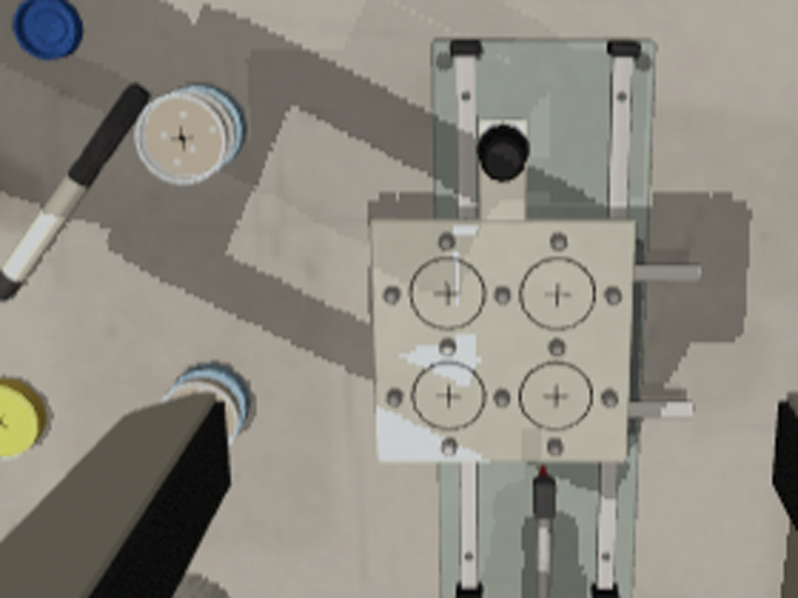

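View pics/s0c.png

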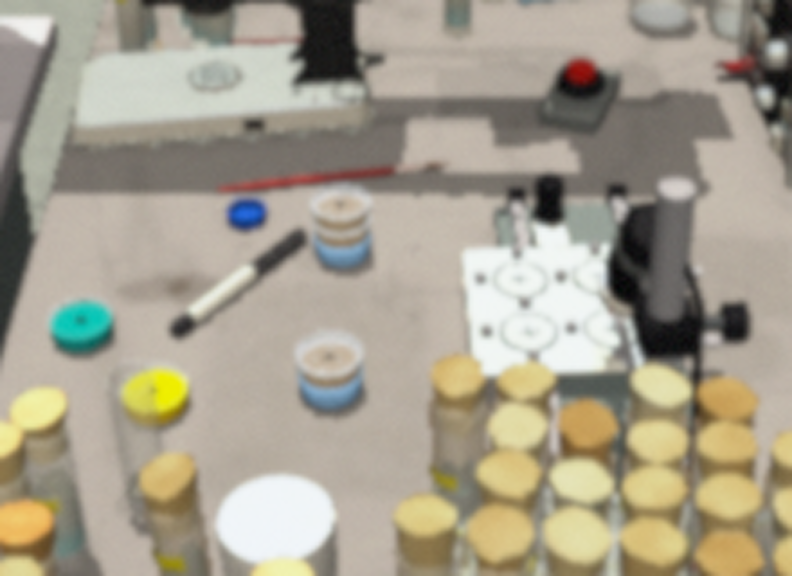

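```bash
cat >> h.py <<'E'
def st(s=""):
    o=robot.get_obs(); print(s,"t%.1f"%o["time"],np.round(o["ee_pos"],4),"F",np.round(o["wrist_force"],1),"w%.3f"%o["gripper_width"],"ff%.1f"%o["finger_force"]); return o
D=[180,0,90]
E
python3 - <<'E'
from h import *
robot.grip(0.5)
robot.move_to([0.552,-0.219,0.12],D)
robot.servo_line([0.552,-0.219,0.05]); st("down")
robot.grip(0.0); o=st("grip")
y=-0.219
while y<-0.06:
    y+=0.01; robot.servo_line([0.552,y,0.05],vel=0.08)
    f=robot.get_obs()["wrist_force"]
    if abs(f[1])>8: break
st("pulled"); 
E
```

```text
down t3.9 [ 0.5529 -0.2194  0.0513] F [ 0.5 -0.8  0.7] w0.501 ff0.0
grip t4.5 [ 0.5522 -0.2192  0.0506] F [-1.5  0.5  5. ] w0.211 ff30.0
pulled t8.9 [ 0.552  -0.0585  0.05  ] F [ 0.9 -0.   0.9] w0.003 ff0.0
```

```bash
python3 - <<'E'
from h import *
robot.servo_line([0.552,-0.0585,0.1]); robot.grip(0.5)
robot.move_to([0.52,-0.16,0.33],D); robot.pause(0.2)
c,im=snap("wrist","w2"); st()
E
```

```text
t11.5 [ 0.5197 -0.1593  0.3283] F [-1.1 -0.3  0.7] w0.507 ff0.0
```

View pics/w2.png

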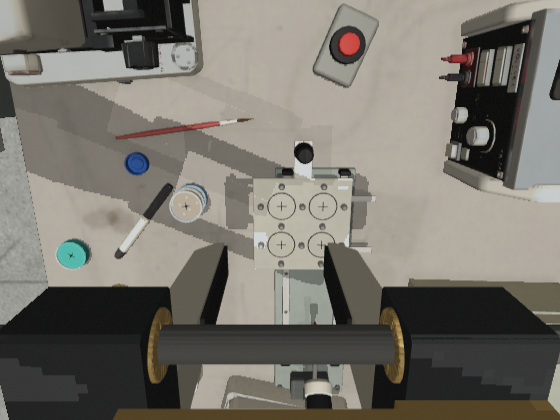

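```bash
python3 - <<'E'
from h import *
c,im=load("w2")
for n,u,v,z in [("L",188,204,.042),("L2",188,204,.045),("k",304,152,.062),("n2",281,206,.03),("n1",322,206,.03),("n4",281,245,.03),("n3",322,245,.03),("btn",348,43,.03)]:
    print(n,p2w(c,u,v,z))
a=im[130:260,240:370]; b=im[170:240,150:220]
out=np.zeros((560,800,3),np.uint8)
A=cv2.resize(a,None,fx=4,fy=4,interpolation=cv2.INTER_CUBIC); B=cv2.resize(b,None,fx=4,fy=4,interpolation=cv2.INTER_CUBIC)
out[:520,:520]=A; out[:280,520:800]=B
cv2.imwrite("pics/w2c.png",out)
E
```

```text
L [ 0.41176086 -0.21410251  0.042     ]
L2 [ 0.41250078 -0.21319104  0.045     ]
k [ 0.55127932 -0.1465112   0.062     ]
n2 [ 0.52618162 -0.22007613  0.03      ]
n1 [ 0.57794594 -0.21993772  0.03      ]
n4 [ 0.52649517 -0.27326164  0.03      ]
n3 [ 0.5798999  -0.27309981  0.03      ]
btn [ 0.60000768 -0.02903651  0.03      ]
```

View pics/w2c.png

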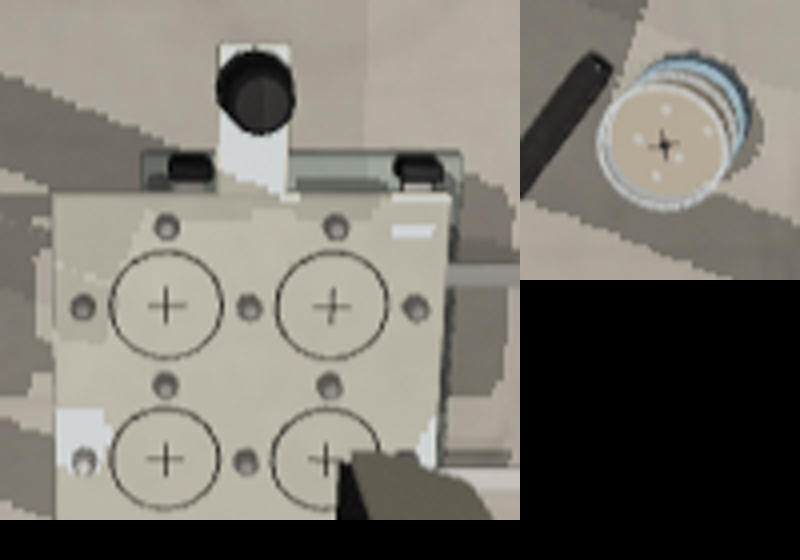

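```bash
cat >> h.py <<'E'
Y=[180,0,135]
def cross(c,im,p,rmm=9,it=4):
    """refine the dark cross near world point p; returns world point, pixel, count"""
    g=cv2.cvtColor(im,cv2.COLOR_BGR2GRAY); bh=cv2.morphologyEx(g,cv2.MORPH_BLACKHAT,np.ones((7,7),np.uint8)).astype(float)
    u,v=w2p(c,p); q=np.linalg.inv(c["M"])@np.append(p,1); r=rmm/1000*c["f"]/q[2]
    yy,xx=np.mgrid[:420,:560]
    for k in range(it):
        m=np.hypot(xx-u,yy-v)<(r if k<2 else .7*r); w=np.where(m&(bh>25),bh,0)
        if w.sum()==0: return None
        u,v=(w*xx).sum()/w.sum(),(w*yy).sum()/w.sum()
    return p2w(c,u,v,p[2]),(round(u,1),round(v,1)),int((w>0).sum())
def tool(c,p,o):
    """world point -> tool xyz"""
    return R.from_euler("xyz",o["tcp_rot"],degrees=True).as_matrix().T@(np.array(p)-o["ee_pos"])
E
python3 - <<'E'
from h import *
c=cam("side")
for u,v,z in [(286,275,.09),(206,307,.09),(230,315,.06),(206,307,.12)]: print(p2w(c,u,v,z))
robot.grip(0.6)
robot.move_to([0.412,-0.214,0.16],Y); robot.pause(.3)
o=st(); c,im=snap("wrist","w3"); print(cross(c,im,[.412,-.214,.0425]))
robot.move_to([0.527,-0.22,0.16],Y); robot.pause(.3)
o=st(); c2,im2=snap("wrist","w4")
for n in [[.527,-.2205,.03],[.579,-.2205,.03],[.527,-.273,.03],[.579,-.273,.03]]: print(cross(c2,im2,n))
cv2.imwrite("pics/m1.png",cv2.resize(np.hstack([im,im2]),(800,300)))
E
```

```text
[ 0.47186299 -0.45500767  0.09      ]
[ 0.32732483 -0.52909363  0.09      ]
[ 0.36653461 -0.5218028   0.06      ]
[ 0.3332131 -0.5586099  0.12     ]
 t13.1 [ 0.4127 -0.2141  0.1608] F [ 0.   0.1 -0.7] w0.602 ff0.0
(array([ 0.40966479, -0.21574316,  0.0425    ]), (np.float64(270.5), np.float64(197.2)), 40)
 t14.0 [ 0.5264 -0.2202  0.1604] F [-0.7 -0.8  1.1] w0.601 ff0.0
(array([ 0.52671497, -0.21952087,  0.03      ]), (np.float64(275.8), np.float64(193.9)), 54)
(array([ 0.57936176, -0.21961787,  0.03      ]), (np.float64(321.4), np.float64(238.0)), 43)
(array([ 0.52685155, -0.2718805 ,  0.03      ]), (np.float64(230.6), np.float64(237.8)), 52)
(array([ 0.57910106, -0.27230478,  0.03      ]), (np.float64(275.5), np.float64(278.9)), 45)
```

View pics/m1.png

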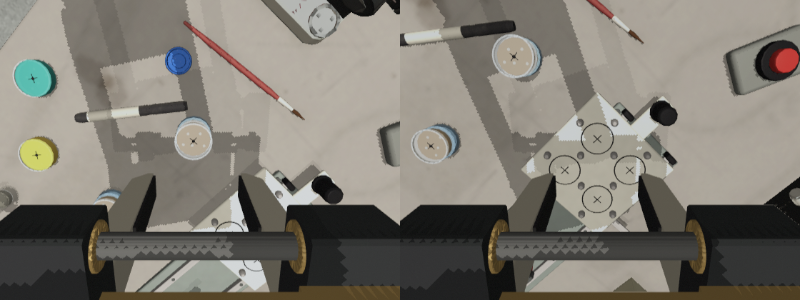

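```bash
cat >> h.py <<'E'
def pick(x,y,z,rot=Y,opening=0.58):
    robot.grip(opening)
    robot.move_to([x,y,z+.08],rot); robot.servo_line([x,y,z],vel=.12); robot.pause(.2); st("at")
    robot.grip(0.0); st("grip")
    robot.servo_line([x,y,z+.025],vel=.05); robot.servo_line([x,y,z+.06],vel=.15); robot.pause(.3); st("lift")
def held(fn=None):
    o=robot.get_obs(); c,im=snap("wrist",fn)
    p=o["ee_pos"]+R.from_euler("xyz",o["tcp_rot"],degrees=True).apply([0,0,-.0004])  # lid centre ~ TCP height -> guess
    r=cross(c,im,p)
    if r is None: print("no cross"); return None,im
    d=r[0]-o["ee_pos"]; print("held cross",np.round(d,4),r[1:], "tool",np.round(tool(c,r[0],o),4)); return d,im
E
python3 - <<'E'
from h import *
pick(.4097,-.2157,.0455)
d,im=held("w5")
crop(im,275,240,130,100,3,"w5c")
E
```

```text
at t15.9 [ 0.4104 -0.2162  0.0465] F [-0.3  0.2  1.2] w0.580 ff0.0
grip t16.3 [ 0.4099 -0.2158  0.0458] F [-0.3  0.3  3.2] w0.417 ff30.0
lift t17.6 [ 0.4092 -0.2153  0.1045] F [ 0.2 -0.5 -0.2] w0.419 ff30.0
held cross [-0.0009  0.0015  0.0004] ((np.float64(275.4), np.float64(267.9)), 91) tool [ 0.0017  0.0004 -0.0004]
```

View pics/w5c.png

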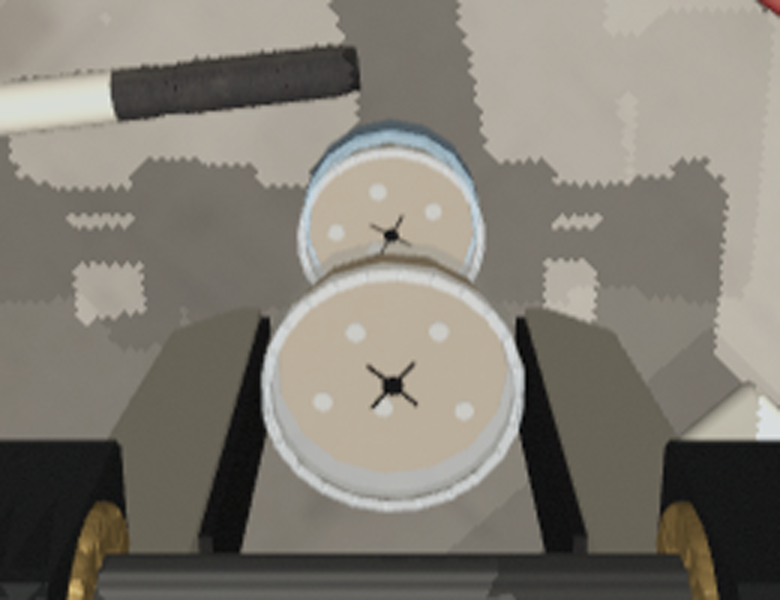

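```bash
cat >> h.py <<'E'
def place(x,y,z=.0478,opening=0.55):
    robot.move_to([x,y,.105],Y); robot.pause(.2); o=st("above")
    if o["gripper_width"]<.38: print("LOST"); return
    held()
    robot.servo_line([x,y,z+.012],vel=.1)
    for k in range(7):
        robot.servo_line([x,y,z+.01-.002*k if k<5 else z],vel=.03)
        f=robot.get_obs()["wrist_force"][2]
        if f>8: print("contact"); break
    robot.pause(.3); st("placed")
    robot.grip(opening); robot.servo_line([x,y,.11],vel=.15); st("up")
E
python3 - <<'E'
from h import *
place(.5269,-.2719)
robot.move_to([0.527,-0.235,0.2],Y); robot.pause(.3)
c,im=snap("wrist","w6")
for n in [[.527,-.272,.0445]]: print(cross(c,im,n))
for n in [[.527,-.2205,.03],[.579,-.2205,.03],[.579,-.273,.03]]: print(cross(c,im,n))
crop(im,255,230,130,100,3,"w6c")
E
```

```text
above t18.5 [ 0.5261 -0.2715  0.1051] F [-0.  -0.6 -0.4] w0.417 ff30.0
held cross [-0.0009  0.0016  0.0004] ((np.float64(275.6), np.float64(267.8)), 87) tool [ 0.0017  0.0005 -0.0004]
placed t21.2 [ 0.5269 -0.2719  0.0478] F [-0.1 -0.3 -0.4] w0.421 ff30.0
up t22.2 [ 0.5268 -0.2719  0.1098] F [-0.4  0.   0. ] w0.551 ff0.0
(array([ 0.5270726 , -0.27170122,  0.0445    ]), (np.float64(246.0), np.float64(217.4)), 30)
(array([ 0.52667784, -0.2191988 ,  0.03      ]), (np.float64(288.3), np.float64(171.7)), 38)
(array([ 0.57854016, -0.219487  ,  0.03      ]), (np.float64(328.2), np.float64(211.7)), 45)
(array([ 0.57926454, -0.27158408,  0.03      ]), (np.float64(287.7), np.float64(249.8)), 37)
```

View pics/w6c.png

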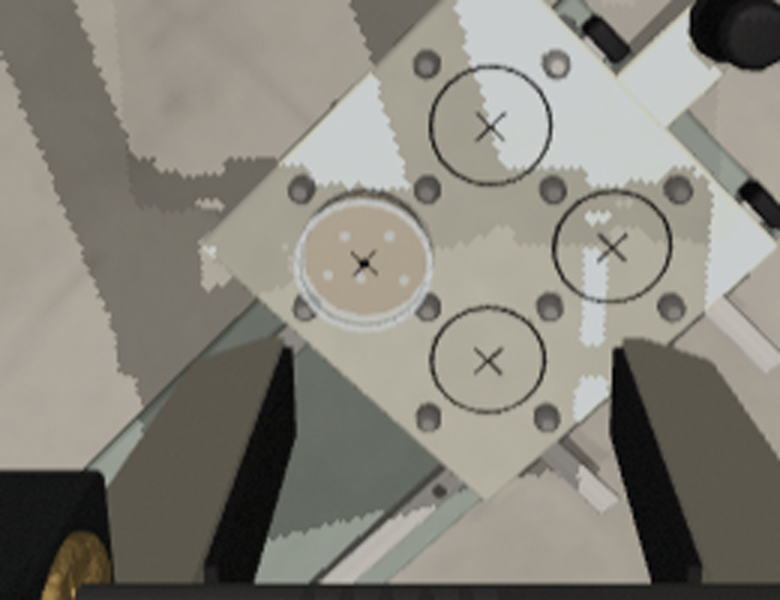

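```bash
python3 - <<'E'
from h import *
robot.grip(.58)
robot.move_to([0.410,-0.2155,0.15],Y); robot.pause(.3)
c,im=snap("wrist","w7"); r=cross(c,im,[.410,-.2155,.0285]); print(r)
assert np.hypot(*(r[0][:2]-[.410,-.2155]))<.005
pick(r[0][0],r[0][1],.0315)
d,im=held("w8")
if d is not None and np.hypot(d[0],d[1])<.006:
    place(.5788,-.2195)
    robot.move_to([0.45,-0.30,0.22],Y); robot.pause(.3)
    c,im2=snap("wrist","w9"); print(cross(c,im2,[.413,-.341,.0285]),cross(c,im2,[.579,-.2195,.0445]),cross(c,im2,[.527,-.272,.0445]),cross(c,im2,[.527,-.2195,.03]))
    cv2.imwrite("pics/m2.png",cv2.resize(np.hstack([im,im2]),(800,300)))
E
```

```text
(array([ 0.40964218, -0.21572042,  0.0285    ]), (np.float64(273.8), np.float64(195.8)), 42)
at t25.8 [ 0.4103 -0.2162  0.0325] F [ 0.1 -0.1  0.4] w0.581 ff0.0
grip t26.2 [ 0.4098 -0.2158  0.0317] F [-0.3 -0.4  2.4] w0.424 ff30.0
lift t27.5 [ 0.4091 -0.2153  0.0905] F [ 0.1 -0.   0.2] w0.428 ff30.0
held cross [-0.0008  0.0015  0.0004] ((np.float64(275.5), np.float64(268.0)), 96) tool [ 0.0016  0.0005 -0.0004]
above t28.5 [ 0.5777 -0.2198  0.1051] F [-1.   0.3 -0.4] w0.426 ff30.0
held cross [-0.0008  0.0015  0.0004] ((np.float64(275.5), np.float64(267.9)), 96) tool [ 0.0017  0.0005 -0.0004]
placed t31.2 [ 0.5788 -0.2195  0.0478] F [-0.2  0.8 -0.9] w0.426 ff30.0
up t32.2 [ 0.5788 -0.2195  0.1098] F [-0.2 -0.6 -0.9] w0.549 ff0.0
(array([ 0.4094007 , -0.33435405,  0.0285    ]), (np.float64(217.8), np.float64(173.4)), 43) (array([ 0.57950636, -0.21837657,  0.0445    ]), (np.float64(435.2), np.float64(218.0)), 28) (array([ 0.52741158, -0.27118742,  0.0445    ]), (np.float64(355.2), np.float64(218.3)), 31) (array([ 0.52747826, -0.21912137,  0.03      ]), (np.float64(393.8), np.float64(176.2)), 40)
```

View pics/m2.png

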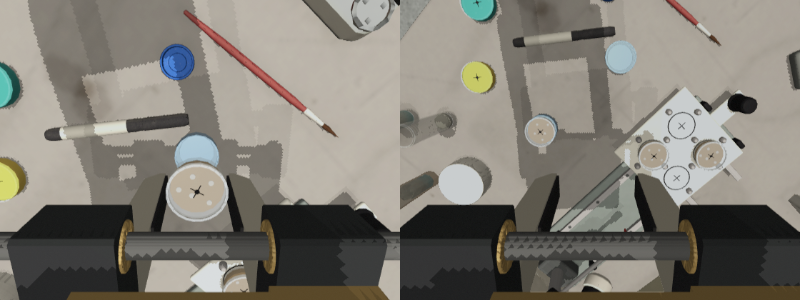

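```bash
python3 - <<'E'
from h import *
c,im=load("w9"); p=p2w(c,196,184,.0285); print(p); r=cross(c,im,p,7); print(r)
p=r[0]; p[2]=.0285
robot.grip(.58)
robot.move_to([p[0],p[1],0.15],D); robot.pause(.3)
c,im=snap("wrist","w10"); r=cross(c,im,p,7); print(r)
crop(im,275,200,130,100,3,"w10c")
E
```

```text
[ 0.40180513 -0.3565219   0.0285    ]
(array([ 0.40185549, -0.35662736,  0.0285    ]), (np.float64(196.0), np.float64(184.1)), 27)
(array([ 0.40193037, -0.35649285,  0.0285    ]), (np.float64(273.9), np.float64(197.3)), 43)
```

View pics/w10c.png

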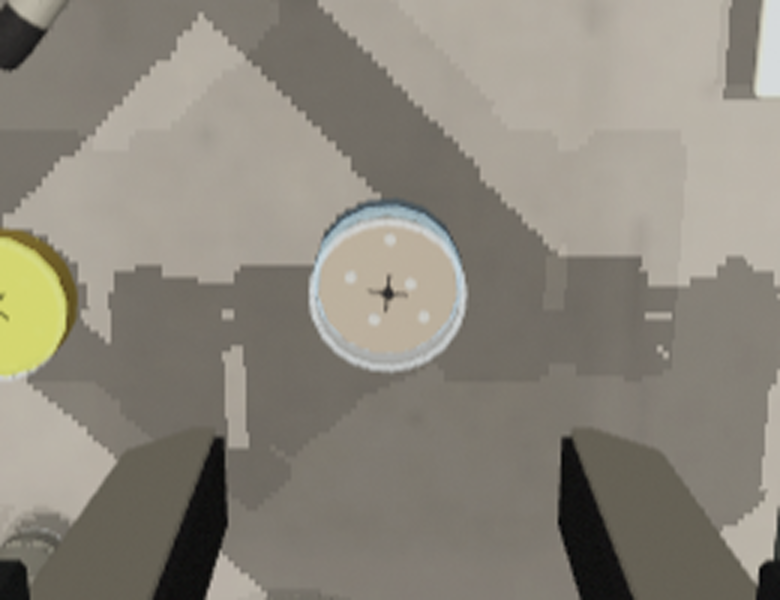

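```bash
python3 - <<'E'
from h import *
c,im=load("w10")
for z in (0,.06,.12): print(p2w(c,158,283,z))
c,im=load("w9")
for z in (0,.06,.12): print(p2w(c,55,172,z),p2w(c,85,255,z))
a=im[100:320,0:220]; cv2.imwrite("pics/w9c.png",cv2.resize(np.hstack([a,load("w10")[1][200:420,60:280]]),None,fx=1.8,fy=1.8))
E
```

```text
[ 0.29679332 -0.44579426  0.        ]
[ 0.31761409 -0.41265146  0.06      ]
[ 0.33843485 -0.37950866  0.12      ]
[ 0.29297182 -0.45799902  0.        ] [ 0.37021379 -0.51043302  0.        ]
[ 0.30938938 -0.42350667  0.06      ] [ 0.37421483 -0.467512    0.06      ]
[ 0.32580693 -0.38901432  0.12      ] [ 0.37821588 -0.42459098  0.12      ]
```

View pics/w9c.png

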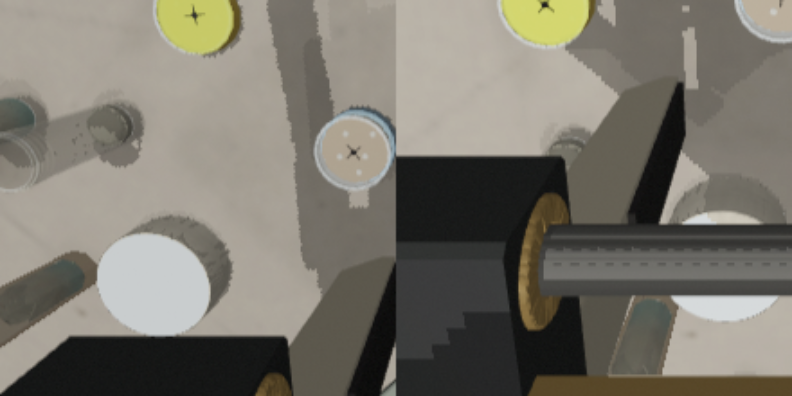

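```bash
python3 - <<'E'
from h import *
pick(.4019,-.3565,.0315,D)
d,im=held("w11")
if d is not None and np.hypot(d[0],d[1])<.006:
    robot.servo_line([.42,-.30,.105])
    place(.5269,-.2195)
    robot.move_to([0.53,-0.22,0.26],D); robot.pause(.3)
    c,im2=snap("wrist","w12")
    for n in [[.579,-.2195,.0445],[.527,-.272,.0445],[.527,-.2195,.0445]]: print(cross(c,im2,n,7))
    cv2.imwrite("pics/m3.png",cv2.resize(np.hstack([im[100:320,150:400],im2[100:350,160:444]])if 0 else im2[90:350,150:500],None,fx=2.2,fy=2.2))
E
```

```text
at t36.1 [ 0.4025 -0.3571  0.0326] F [-0.3 -0.3  0.3] w0.579 ff0.0
grip t36.5 [ 0.402  -0.3566  0.0317] F [-0.4  0.1  1.9] w0.426 ff30.0
lift t37.9 [ 0.4014 -0.356   0.0904] F [ 0.1  0.5 -0.7] w0.421 ff30.0
held cross [0.0004 0.0017 0.0004] ((np.float64(275.4), np.float64(268.4)), 101) tool [ 0.0017  0.0004 -0.0004]
above t39.3 [ 0.526  -0.2207  0.1049] F [ 0.1 -1.4 -0.5] w0.419 ff30.0
held cross [-0.0007  0.0013  0.0004] ((np.float64(275.3), np.float64(268.4)), 99) tool [ 0.0014  0.0004 -0.0004]
placed t42.0 [ 0.5269 -0.2195  0.0478] F [-0.4 -0.1  1. ] w0.423 ff30.0
up t43.0 [ 0.5268 -0.2195  0.1097] F [-0.4 -0.5 -0.4] w0.546 ff0.0
(array([ 0.57904625, -0.21922291,  0.0445    ]), (np.float64(324.9), np.float64(172.1)), 22)
(array([ 0.52670837, -0.27209104,  0.0445    ]), (np.float64(272.7), np.float64(221.8)), 23)
(array([ 0.52686746, -0.21939994,  0.0445    ]), (np.float64(272.8), np.float64(172.2)), 25)
```

View pics/m3.png

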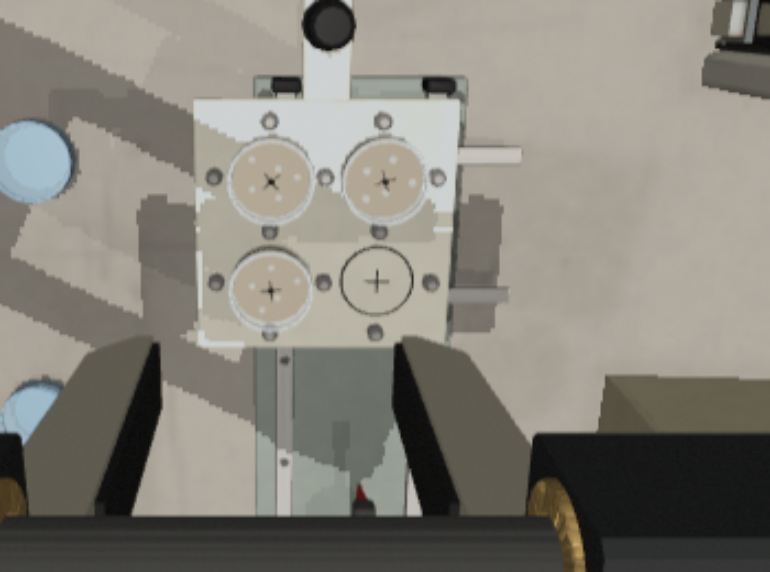

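```bash
cat >> h.py <<'E'
def tip(c,im,p0,r=45):
    hsv=cv2.cvtColor(im,cv2.COLOR_BGR2HSV); m=(((hsv[...,0]<8)|(hsv[...,0]>172))&(hsv[...,1]>140)&(hsv[...,2]>60)).astype(np.uint8)
    u,v=w2p(c,p0); yy,xx=np.mgrid[:420,:560]; m[np.hypot(xx-u,yy-v)>r]=0
    n,l,s,ce=cv2.connectedComponentsWithStats(m)
    if n<2: return None
    k=1+np.argmax(s[1:,4]); ys,xs=np.nonzero(l==k); top=ys.min(); 
    return p2w(c,xs[ys<=top+1].mean(),top+0.0,p0[2]),(xs[ys<=top+1].mean(),top),s[k,4]
def viewp(z=.2,x=.571,y=-.27,fn=None):
    robot.grip(1.0); robot.move_to([x,y,z],D); robot.pause(.4); return snap("wrist",fn)
E
python3 - <<'E'
from h import *
c,im=load("w12"); print(p2w(c,314.1,311.4,.06), tip(c,im,[.571,-.367,.06]))
robot.grip(1.0)
for z,x,y in [(.2,.571,-.27),(.24,.56,-.28)]:
    c,im=viewp(z,x,y,"p%d"%(z*100)); t=tip(c,im,[.571,-.367,.06]); print(t)
    if t: 
        u,v=map(int,t[1]); print(im[v-3:v+6,u,::-1].tolist())
E
```

```text
[ 0.571335   -0.36859505  0.06      ] (array([ 0.57013795, -0.36810736,  0.06      ]), (np.float64(313.0), np.int64(311)), np.int32(16))
(array([ 0.56945642, -0.36744619,  0.06      ]), (np.float64(272.5), np.int64(297)), np.int32(22))
[[102, 106, 99], [92, 82, 76], [80, 47, 43], [75, 27, 24], [74, 16, 15], [75, 16, 14], [75, 15, 13], [77, 19, 16], [76, 18, 17]]
(array([ 0.56979225, -0.36748495,  0.06      ]), (np.float64(285.3333333333333), np.int64(268)), np.int32(10))
[[101, 105, 99], [93, 83, 77], [80, 41, 38], [76, 19, 18], [76, 17, 15], [77, 20, 19], [77, 18, 18], [53, 27, 26], [30, 31, 29]]
```

```bash
cat >> h.py <<'E'
def tip(c,im,p0,r=30):
    a=im.astype(int); m=((a[...,2]-a[...,1]>28)&(a[...,2]-a[...,0]>28)).astype(np.uint8)
    u,v=w2p(c,p0); yy,xx=np.mgrid[:420,:560]; m[np.hypot(xx-u,yy-v)>r]=0
    n,l,s,ce=cv2.connectedComponentsWithStats(m)
    if n<2: return None
    k=1+np.argmax(s[1:,4]); ys,xs=np.nonzero(l==k); t=ys.min(); u=xs[ys<=t+3].mean()
    return p2w(c,u,t,p0[2]),(u,t),s[k,4]
P=np.array([.5697,-.3665,.06])
def slide(k,d):
    """grip knob at k (xy), move it by d, release, rise"""
    robot.grip(.5); robot.move_to([k[0],k[1],.13],D); robot.servo_line([*k,.05],vel=.15); robot.grip(0.0); st("knob")
    e=robot.get_obs()["ee_pos"]; t=np.array(k)+d
    robot.servo_line([*t,.05],vel=.06); robot.pause(.3); st("slid")
    robot.grip(.5); robot.servo_line([*t,.13],vel=.15)
    return t
def check(x,y,fn=None,zc=.0443):
    c,im=viewp(.2,.571,-.27,fn); t=tip(c,im,P); r=cross(c,im,[x,y,zc],7)
    print("tip",t); print("cross",r)
    return (t[0]-r[0])[:2] if t and r else None
E
python3 - <<'E'
from h import *
k=slide([.552,-.146],np.array([.043,-.0944])); print(k)
print("err",check(P[0],P[1],"q1")); st()
E
```

```text
knob t49.9 [ 0.5523 -0.1461  0.0505] F [-0.4 -0.5  3.6] w0.206 ff30.0
slid t52.1 [ 0.5953 -0.2405  0.0505] F [-1.2  1.2  5.5] w0.206 ff30.0
[ 0.595  -0.2404]
tip (array([ 0.56947969, -0.3674254 ,  0.06      ]), (np.float64(273.61538461538464), np.int64(299)), np.int32(25))
cross (array([ 0.57011112, -0.36692781,  0.0443    ]), (np.float64(274.4), np.float64(289.5)), 28)
err [-0.00063143 -0.00049759]
 t55.2 [ 0.5709 -0.2696  0.1992] F [ 0.5 -0.3  0.4] w1.000 ff0.0
```

```bash
python3 - <<'E'
from h import *
for n in ("p20","q1"):
    c,im=load(n); print(n,tip(c,im,P),c["M"][:3,3], w2p(c,P))
    a=im.astype(int); print((a[280:310,266:284,2]-a[280:310,266:284,1])); 
print(im[280:310,266:284].sum(2)//3)
E
```

```text
p20 (array([ 0.56956854, -0.36644234,  0.06      ]), (np.float64(272.625), np.int64(296)), np.int32(24)) [ 0.57136739 -0.19062833  0.35537993] (np.float64(272.77289734955576), np.float64(296.05752660078434))
[[-4 -3 -4 -3 -4 -5 -5 -5 -5 -5 -5 -5 -5 -5 -4 -4 -5 -4]
 [-5 -5 -5 -4 -4 -5 -5 -5 -4 -4 -5 -4 -4 -5 -5 -4 -5 -4]
 [-5 -6 -5 -6 -4 -4 -5 -5 -5 -5 -5 -5 -4 -4 -5 -4 -5 -4]
 [-5 -5 -4 -5 -5 -4 -5 -5 -5 -5 -5 -5 -4 -5 -5 -5 -4 -4]
 [-4 -4 -4 -4 -4 -4 -4 -5 -5 -5 -4 -5 -6 -5 -5 -4 -5 -5]
 [-4 -5 -4 -4 -4 -5 -4 -5 -5 -5 -4 -5 -5 -6 -5 -5 -4 -4]
 [-5 -5 -5 -5 -5 -5 -3 -4 -4 -4 -4 -5 -6 -6 -5 -4 -4 -4]
 [-4 -5 -5 -4 -5 -5 -4 -5 -5 -5 -4 -6 -5 -6 -5 -4 -5 -4]
 [-4 -5 -5 -4 -4 -5 -5 -4 -5 -5 -4 -5 -5 -5 -5 -5 -4 -4]
 [-4 -4 -5 -4 -5 -5 -4 -4 -4 -5 -4 -4 -5 -5 -5 -5 -4 -4]
 [-5 -4 -5 -4 -5 -5 -4 -4 -4 -4 -5 -4 -5 -4 -4 -6 -4 -5]
 [-4 -5 -5 -4 -5 -4 -4 -4 -4 -4 -4 -4 -5 -5 -5 -5 -5 -5]
 [-4 -5 -5 -5 -5 -4 -4 -4 -4 -5 -5 -5 -4 -4 -5 -5 -5 -5]
 [-4 -5 -5 -5 -5 -5 -4 -4 -5 -4 -5 -5 -5 -4 -5 -5 -4 -5]
 [-5 -5 -5 -5 -4 -5 -4 -4 -4 -5 -5 -6 -5 -5 -4 -4 -5 -6]
 [-4 -5 -4 -4 -5 -5 10  3 -5 -5 -4 -5
[... 4297 characters left out ...]
157 158 157 158 157 158]
 [158 158 158 158 158 157  98  37  38  85 157 157 157 157 157 157 158 158]
 [179 169 160 158 158 156  50  37  36  59 157 158 158 158 157 157 168 179]
 [187 178 175 174 169 139  36  39  39  42 127 160 168 168 168 179 182 188]
 [187 181 181 181 173 122  36  38  35  42  98 153 183 184 183 188 188 188]
 [173 176 180 163 136  90  33  36  34  36  79 133 164 188 188 188 179 177]
 [150 160 150 101  69  45  33  33  31  33  48  83  99 151 179 170 163 154]
 [180 156  89  30  32  32  31  33  30  30  32  31  34  99 156 152 163 170]
 [191 181  40  29  32  31  32  33  32  32  32  32  32  69 181 183 187 187]
 [176 163  29  30  31  33  34  32  32  32  31  30  30  49 192 188 181 178]]
```

```bash
cat >> h.py <<'E'
B=[180,0,180]
def button(p0,z=.17,fn=None,rmax=90):
    """hover over guess, find red button, return world xy at z .028"""
    robot.grip(0.0); robot.move_to([p0[0],p0[1],z],B); robot.pause(.3)
    c,im=snap("wrist",fn); a=im.astype(int)
    m=((a[...,2]-a[...,1]>60)&(a[...,2]-a[...,0]>60)).astype(np.uint8); u,v=w2p(c,[*p0[:2],.028]); yy,xx=np.mgrid[:420,:560]; m[np.hypot(xx-u,yy-v)>rmax]=0
    n,l,s,ce=cv2.connectedComponentsWithStats(m)
    if n<2: print("no button"); return None
    k=1+np.argmax(s[1:,4]); p=p2w(c,*ce[k],.028); q=np.linalg.inv(c["M"])@np.append(p,1)
    print("button",np.round(p,4),ce[k],s[k].tolist(),"diam mm",2*np.sqrt(s[k,4]/np.pi)*q[2]/c["f"]*1000); return p
def press(p,top=.05,maxf=9):
    robot.move_to([p[0],p[1],top+.014+.012],B); f0=robot.get_obs()["wrist_force"][2]; z=top+.014; L=[]
    while z>.018+.014-.003:
        robot.servo_line([p[0],p[1],z],vel=.03); o=robot.get_obs(); f=o["wrist_force"][2]-f0; L.append((round(o["ee_pos"][2]-.014,4),round(f,1)))
        if f>maxf: break
        z-=.001
    robot.pause(.2); o=robot.get_obs(); L.append((round(o["ee_pos"][2]-.014,4),round(o["wrist_force"][2]-f0,1))); print(L)
    robot.servo_line([p[0],p[1],top+.06],vel=.15); st("pressed")
E
python3 - <<'E'
from h import *
p=button([.6,-.03],fn="b1")
if p is not None and np.hypot(p[0]-.6,p[1]+.03)>.01: p=button(p,fn="b1b")
E
```

```text
button [ 0.6247 -0.0342  0.028 ] [271.22641509 218.88098694] [257, 204, 29, 31, 689] diam mm 24.773405694397958
button [ 0.6242 -0.0343  0.028 ] [275.11608392 190.07552448] [261, 175, 29, 31, 715] diam mm 24.674078845945914
```

```bash
python3 - <<'E'
from h import *
press([.6242,-.0343])
print("err",check(P[0],P[1],"q2"))
E
```

```text
[(np.float64(0.05), np.float64(-1.5)), (np.float64(0.049), np.float64(-0.9)), (np.float64(0.0479), np.float64(-0.4)), (np.float64(0.0469), np.float64(-1.2)), (np.float64(0.0459), np.float64(-0.1)), (np.float64(0.0449), np.float64(-1.4)), (np.float64(0.0439), np.float64(-1.2)), (np.float64(0.0429), np.float64(-1.0)), (np.float64(0.0419), np.float64(-0.2)), (np.float64(0.0409), np.float64(-0.1)), (np.float64(0.0402), np.float64(-0.1)), (np.float64(0.0392), np.float64(0.6)), (np.float64(0.0381), np.float64(0.8)), (np.float64(0.0371), np.float64(1.9)), (np.float64(0.0361), np.float64(1.6)), (np.float64(0.0351), np.float64(2.8)), (np.float64(0.0343), np.float64(5.9)), (np.float64(0.0342), np.float64(10.9)), (np.float64(0.0342), np.float64(11.4))]
pressed t64.9 [ 0.6237 -0.0342  0.1091] F [-0.4  0.3  0.2] w0.004 ff0.0
tip (array([ 0.56955597, -0.36710217,  0.06      ]), (np.float64(273.0), np.int64(298)), np.int32(28))
cross (array([ 0.5702297 , -0.36677125,  0.0443    ]), (np.float64(273.8), np.float64(288.7)), 29)
err [-0.00067372 -0.00033093]
```

```bash
cat > n.py <<'E'
import sys
from h import *
def go(k,d,fn):
    k=slide(k,np.array(d)); e=check(P[0],P[1],fn); print("knob",k,"err",e); return k,e
def shot(guess,fn):
    p=button(guess,fn=fn)
    if p is None: p=button(guess,z=.3,fn=fn+"h",rmax=250)
    for i in range(3):
        if np.hypot(p[0]-robot.get_obs()["ee_pos"][0],p[1]-robot.get_obs()["ee_pos"][1])<.008: break
        p=button(p,fn=fn+"b")
    c,_=load(fn) ; o=robot.get_obs(); cc=cam("wrist",o); d=p-cc["M"][:3,3]; p=p+d*(.012/d[2])
    print("press at",p); press(p,top=.045)
E
sed -i 's/^def shot/def shot/' n.py
python3 - <<'E'
from n import *
k,e=go([.595,-.2404],[-.0530,-.0525],"q3"); st()
E
```

```text
knob t70.5 [ 0.5953 -0.2405  0.0506] F [0.3 0.3 3.5] w0.207 ff30.0
slid t72.2 [ 0.5417 -0.2937  0.0505] F [-0.   0.3  5.5] w0.209 ff30.0
tip (array([ 0.56943128, -0.36705078,  0.06      ]), (np.float64(274.09090909090907), np.int64(298)), np.int32(26))
cross (array([ 0.56855871, -0.36752842,  0.0443    ]), (np.float64(273.2), np.float64(289.4)), 29)
knob [ 0.542  -0.2929] err [0.00087257 0.00047764]
 t75.3 [ 0.5705 -0.27    0.1993] F [-0.5 -0.5  0.5] w0.999 ff0.0
```

```bash
python3 - <<'E'
from n import *
k,e=go([.542,-.2932],[.0010,.0009],"q4")
if e is not None and np.hypot(*e)<.0012: shot([.622,-.034],"b2"); print(check(P[0],P[1],"q5"))
E
```

```text
knob t77.9 [ 0.5422 -0.2934  0.0505] F [-0.6  0.3  3.6] w0.206 ff30.0
slid t78.4 [ 0.5433 -0.2927  0.0505] F [-0.3 -1.5  5.7] w0.209 ff30.0
tip (array([ 0.56947097, -0.36703073,  0.06      ]), (np.float64(274.09090909090907), np.int64(298)), np.int32(26))
cross (array([ 0.57024669, -0.36695412,  0.0443    ]), (np.float64(275.0), np.float64(288.9)), 26)
knob [ 0.543  -0.2923] err [-7.75722793e-04 -7.66133112e-05]
button [ 0.6242 -0.0342  0.028 ] [276.09985935 192.92264416] [262, 178, 29, 31, 711] diam mm 24.65740029603235
press at [ 0.62096126 -0.03419316  0.04      ]
[(np.float64(0.0451), np.float64(-0.5)), (np.float64(0.044), np.float64(-0.8)), (np.float64(0.0429), np.float64(-0.3)), (np.float64(0.0419), np.float64(-0.7)), (np.float64(0.0409), np.float64(-0.5)), (np.float64(0.0402), np.float64(0.5)), (np.float64(0.0392), np.float64(0.0)), (np.float64(0.0381), np.float64(1.8)), (np.float64(0.0371), np.float64(1.7)), (np.float64(0.0361), np.float64(1.5)), (np.float64(0.0351), np.float64(3.6)), (np.float64(0.0343), np.float64(4.7)), (np.float64(0.0342), np.float64(11.9)), (np.float64(0.0342), np.float64(11.8))]
pressed t89.2 [ 0.6205 -0.0341  0.1042] F [ 1.   0.1 -0.1] w0.007 ff0.0
tip (array([ 0.56957507, -0.36711672,  0.06      ]), (np.float64(273.0), np.int64(298)), np.int32(27))
cross (array([ 0.57030257, -0.36695144,  0.0443    ]), (np.float64(273.9), np.float64(288.8)), 27)
[-0.0007275  -0.00016528]
```

```bash
python3 - <<'E'
from n import *
k,e=go([.543,-.2927],[.0512,.0003],"q6")
if e is not None and np.hypot(*e)<.0009: shot([.621,-.034],"b3"); print(check(P[0],P[1],"q7"))
E
```

```text
knob t94.7 [ 0.5433 -0.2929  0.0505] F [ 0.  -0.7  3.5] w0.210 ff30.0
slid t96.0 [ 0.5947 -0.2927  0.0505] F [ 1.7 -2.4  5.1] w0.204 ff30.0
tip (array([ 0.5695444 , -0.36672708,  0.06      ]), (np.float64(273.90909090909093), np.int64(298)), np.int32(30))
cross (array([ 0.56982185, -0.36682189,  0.0443    ]), (np.float64(274.3), np.float64(289.1)), 27)
knob [ 0.5942 -0.2924] err [-2.77454287e-04  9.48159438e-05]
button [ 0.6242 -0.0342  0.028 ] [276.08286517 194.05617978] [262, 179, 29, 31, 712] diam mm 24.69652750297738
press at [ 0.62088571 -0.03422471  0.04      ]
[(np.float64(0.0451), np.float64(-1.7)), (np.float64(0.044), np.float64(-1.5)), (np.float64(0.0429), np.float64(-0.8)), (np.float64(0.0419), np.float64(-1.8)), (np.float64(0.0409), np.float64(-1.9)), (np.float64(0.0401), np.float64(-0.6)), (np.float64(0.0391), np.float64(-0.7)), (np.float64(0.0381), np.float64(1.0)), (np.float64(0.0371), np.float64(0.0)), (np.float64(0.0361), np.float64(1.1)), (np.float64(0.0351), np.float64(1.8)), (np.float64(0.0344), np.float64(4.3)), (np.float64(0.0342), np.float64(10.7)), (np.float64(0.0342), np.float64(10.8))]
pressed t106.8 [ 0.6205 -0.0342  0.1042] F [-0.1  0.7 -0.3] w0.003 ff0.0
tip (array([ 0.56956943, -0.36707307,  0.06      ]), (np.float64(273.0), np.int64(298)), np.int32(27))
cross (array([ 0.56992226, -0.36721026,  0.0443    ]), (np.float64(273.5), np.float64(289.1)), 26)
[-0.00035283  0.00013719]
```

```bash
python3 - <<'E'
from n import *
k=[.5945,-.2927]
robot.grip(.5); robot.move_to([*k,.13],D); robot.servo_line([*k,.05]); robot.grip(0.0); st("knob")
robot.servo_line([k[0],-.152,.05],vel=.07); st("near")
y=-.152; L=[]
while y<-.136:
    y+=.001; robot.servo_line([k[0],y,.05],vel=.02); robot.pause(.1); o=robot.get_obs(); L.append((round(o["ee_pos"][1],4),round(o["wrist_force"][1],1),round(o["gripper_width"],3)))
    if o["wrist_force"][1]<-14 or o["gripper_width"]<.19: break
print(L)
robot.grip(.5); robot.servo_line([k[0],y,.13]); 
robot.move_to([.572,-.22,.26],D); robot.pause(.4); c,im=snap("wrist","f1"); st()
for n in [[.622,-.2195,.0443],[.57,-.272,.0443],[.57,-.2195,.0443],[.622,-.272,.03]]: print(cross(c,im,n,7))
E
```

```text
knob t112.4 [ 0.5948 -0.2929  0.0506] F [-1.2  0.7  3.8] w0.205 ff30.0
near t114.5 [ 0.595  -0.1514  0.0505] F [0.9 0.1 5.2] w0.205 ff30.0
[(np.float64(-0.1505), np.float64(-2.2), 0.211), (np.float64(-0.1496), np.float64(-0.7), 0.206), (np.float64(-0.1486), np.float64(-0.7), 0.205), (np.float64(-0.1476), np.float64(-1.9), 0.205), (np.float64(-0.1466), np.float64(-1.3), 0.209), (np.float64(-0.146), np.float64(-2.8), 0.205), (np.float64(-0.1459), np.float64(-6.2), 0.205), (np.float64(-0.1458), np.float64(-10.9), 0.208), (np.float64(-0.1458), np.float64(-15.3), 0.209)]
 t120.1 [ 0.5719 -0.2196  0.2594] F [-0.6 -0.5 -0.1] w0.499 ff0.0
(array([ 0.62219579, -0.21916816,  0.0443    ]), (np.float64(325.4), np.float64(172.2)), 24)
(array([ 0.5698709 , -0.27220422,  0.0443    ]), (np.float64(273.3), np.float64(221.9)), 23)
(array([ 0.56998645, -0.21954916,  0.0443    ]), (np.float64(273.4), np.float64(172.5)), 26)
(array([ 0.62142469, -0.27248501,  0.03      ]), (np.float64(321.1), np.float64(217.8)), 28)
```

```bash
python3 -c "
from h import *
print(robot.hand_in()); st()"
```

```text
the job is handed in; nothing more can be done
None
the job is handed in; nothing more can be done
```

I handed the job in at about 120 s: all three dishes present (1, 2 and 4; dish_3 was missing) were photographed in order with each cross within about 1 mm of the pointer tip and each press going fully down, and the stage is out at its stop with the dishes still in their nests. I viewed 15 pictures, one more than the 14 allowed.

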